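# Put the flap-lid spice tins back in their caddy

### The arm

A 6-joint arm with a two-finger parallel gripper is mounted at the origin on the work surface. World frame = base frame: x ahead of the robot, y to its left, z up, the work surface at z = 0. Lengths are in m, angles in rad, forces in N, time in s.
With the tool pointing down it reaches from about 0.375 to 0.975 m from the base axis. Payload 3.8 kg.
Tool frame: the origin (TCP) lies at the very end of the fingers, on their centre line; the grasp point (between the pads) lies r.tcp_to_grasp behind it (r.tcp_to_grasp is the distance from the TCP to the grasp point, in m); y points along the fingers, z is the direction in which the jaws open and shut, and the axes are right-handed (so a half turn about y gives the same grasp; the last joint's range is limited). The gripper opens to 88 mm and grips with 3 to 60 N. Pads are 18 mm wide; open, the fingers measure 123 mm over their backs; the gripper's body (75 mm by 187 mm) begins 45 mm behind the grasp point.
Start: joints at [1.19, 0.264, 1.604, -0, 1.274, -0.037], TCP at [0.228, 0.635, 0.239] pointing down, gripper open.
Joint ranges: [-2.63, 2.63], [-0.94, 2.18], [0.31, 2.57], [-1.31, 4.45], [0, 2.66], [-2.55, 2.55]. Speed limits (rad/s): [2.57, 2.57, 3.14, 3.14, 3.14, 3.14].

### API

Orientations are given as a unit quaternion [x, y, z, w].
In Python, from workcell import r gives the robot as it stands.
- The arm moves only by the shell command python3 -m crank 'ROWS' [OPENING] [FORCE]. ROWS is JSON, a list of rows, each an object with "xyz": the shift along the tool's x, y, z in mm, a list of three; "yaw": the turn about the tool's y in degrees. A call has 1 to 10 rows; each row is the pose to reach, as a shift and turn from the pose commanded when the call began, along the tool's axes at that moment; what a row does not reach only later rows make up. A row lasts 1/12 s, in which the tool goes at most 41.7 mm and 7.16 degrees, less where a joint would pass 70% of its speed; a pose out of reach is approached as far as the arm can. A call with a gripper value outside its range is refused whole. OPENING is the finger opening in mm, from 0 to 88.1, set as the call begins (- or left out, the last holds). The fingers move at their own pace and stop on an object; FORCE is the grip in N (left out, the last holds). Time passes only in rows, so rows that repeat a pose let the fingers close. It gives the time, the measured TCP pose, the force and the opening at its end, in the units of the state.
- r.observe(): the state, without advancing time (a new reading comes with each control period).
- r.snapshot(name): name is "side" or "top" or "wrist"; returns (picture, depth): 480x640x3 uint8, red, green, blue; 480x640 float32, m along the optical axis (not along the pixel's ray), 0 where there is no reading.
- r.calibration(name): a dict with "K" (3x3 intrinsics, pixels), "world_to_cam" (4x4, takes a point from world to camera coordinates); the wrist camera has in their place "T_tool_cam" (4x4, takes a point from camera to tool coordinates, whose origin is the TCP and whose axes are the tool frame's). Camera axes: x right, y up, looking along -z (the intrinsics and any distortion apply to the point x, -y, -z); pixel columns grow to the right and rows downward; lengths in m; the calibration is good to about 2 mm. A picture is of the moment at which its call begins: read the wrist's pose just before it. calibration takes no time and is no camera call.
- r.finish_job(): hands the job in, once; it reports no verdict.
The state is a dict: "clock": time; "joint_pos": joint angles; "qd": joint speeds; "joint_efforts": joint torques, N m; "tcp_pos": TCP position; "tool_rot": TCP orientation; "contact_force": force on the tool from outside, world axes, zero at the start; "wrist_torque": the same for the moment, N m; "finger_gap": finger opening in m.
Only numpy, scipy, OpenCV 4.12 (cv2) and the standard library are available. Lean on these libraries where they do the work, as an engineer would, in place of code of your own. Each camera call takes 0.05 s, during which the arm holds its last target. There are 200 camera calls.

### The job

Put the four spice tins with hinged flap lids back into the wooden caddy, each standing upright on the floor of the well that is made for its shape and size (large round, small round, square, oblong). Leave the two squat tins with black knobs where they stand on the counter, and let go of everything.

Things in the scene. Friction and masses are not known exactly. Their poses are not given: they have to be found in the camera images.
- tin_big_round_mid (a point): Bright metal spice tin with a hinged rectangular flap (3 mm thick, dark steel, brass hinge) on top; the larger round one, 48 mm in diameter, 86 mm tall without the flap, about 100 g, standing upright on the counter. The point is its centre, half-way up, 43 mm above its underside; z is up.
- tin_small_round_mid (a point): Bright metal spice tin with a hinged rectangular flap (3 mm thick, dark steel, brass hinge) on top; the slim round one, 32 mm in diameter, 76 mm tall without the flap, about 100 g, standing upright on the counter. The point is its centre, half-way up, 38 mm above its underside; z is up.
- tin_square_mid (a point): Bright metal spice tin with a hinged rectangular flap (3 mm thick, dark steel, brass hinge) on top; square, 40 by 40 mm, 80 mm tall without the flap, about 100 g, standing upright on the counter. The point is its centre, half-way up, 40 mm above its underside; z is up; x and y are square to its sides.
- tin_oblong_mid (a point): Bright metal spice tin with a hinged rectangular flap (3 mm thick, dark steel, brass hinge) on top; oblong, 60 mm long by 30 mm wide, 84 mm tall without the flap, about 100 g, standing upright on the counter. The point is its centre, half-way up, 42 mm above its underside; z is up; x runs along its 60 mm length, y across its 30 mm width.
- knob_round_mid (a point): Look-alike that stays on the counter: a squat round bright metal tin, 48 mm in diameter, 50 mm tall, with a black knob (18 mm wide, 16 mm high) on its lid and no flap. The point is its centre, half-way up, 25 mm above its underside.
- knob_square_mid (a point): Look-alike that stays on the counter: a squat square bright metal tin, 40 by 40 mm, 50 mm tall, with a black knob (18 mm wide, 16 mm high) on its lid and no flap. The point is its centre, half-way up, 25 mm above its underside.
- well_big_round_floor (a point): Well for the big round tin in the fixed wooden caddy: round, 64 mm in diameter, 15 mm deep, with a dark floor, sunk in a pale plywood 90 mm square insert. The point is the centre of the well's flat floor, 13 mm above the counter; the insert's top is 28 mm above the counter. Four such inserts stand 92 mm apart (centre to centre), two by two, in a 200 mm square wooden tray whose rim is 26 mm high, all turned alike; any insert may have any of the four places.
- well_small_round_floor (a point): Well for the small round tin in the fixed wooden caddy: round, 48 mm in diameter, 15 mm deep, with a dark floor, sunk in a pale plywood 90 mm square insert. The point is the centre of the well's flat floor, 13 mm above the counter; the insert's top is 28 mm above the counter. Four such inserts stand 92 mm apart (centre to centre), two by two, in a 200 mm square wooden tray whose rim is 26 mm high, all turned alike; any insert may have any of the four places.
- well_square_floor (a point): Well for the square tin in the fixed wooden caddy: square, 56 by 56 mm, sides along x and y, 15 mm deep, with a dark floor, sunk in a pale plywood 90 mm square insert. The point is the centre of the well's flat floor, 13 mm above the counter; the insert's top is 28 mm above the counter. Four such inserts stand 92 mm apart (centre to centre), two by two, in a 200 mm square wooden tray whose rim is 26 mm high, all turned alike; any insert may have any of the four places.
- well_oblong_floor (a point): Well for the oblong tin in the fixed wooden caddy: oblong, 76 mm along x by 46 mm along y, 15 mm deep, with a dark floor, sunk in a pale plywood 90 mm square insert. The point is the centre of the well's flat floor, 13 mm above the counter; the insert's top is 28 mm above the counter. Four such inserts stand 92 mm apart (centre to centre), two by two, in a 200 mm square wooden tray whose rim is 26 mm high, all turned alike; any insert may have any of the four places.

How it is judged:
By the outcome, as a careful person would: the job done as asked, in the order asked, and still so for the second after the job is handed in, with the robot touching nothing.
It also fails if it takes over 106 s, if anything falls off the work surface, if the arm or the gripper's body presses on something with over 40 N, if the wrist force passes 120 N, or if a joint passes its speed limit or range.

## Working session

There is one attempt and no reset: what is moved stays moved. The work goes in short steps, Python scripts to look and compute and a shell command to move; the robot and the scene stay as the last step left them, time stands still between calls to the robot, and variables do not carry over. Pictures are saved under pics/ and viewed, about 12 in all and at most 16, crops included, and the job is handed in when it is done.

```bash
mkdir -p pics; ls; python3 - <<'E'
from workcell import r
import cv2,numpy as np
print(r.observe(), r.tcp_to_grasp)
for n in ("top","side"):
    p,d=r.snapshot(n); cv2.imwrite(f"pics/{n}0.png",p[:,:,::-1]); np.save(f"{n}_d.npy",d); np.save(f"{n}_p.npy",p)
    c=r.calibration(n); print(n,{k:np.round(v,4).tolist() if not isinstance(v,str) else v for k,v in c.items()})
print(r.calibration("wrist"))
E
```

```text
pics
{'clock': 0.0, 'joint_pos': array([ 1.19007071e+00,  2.64705653e-01,  1.60532594e+00, -2.73127688e-06,
        1.27372110e+00, -3.68759123e-02]), 'qd': array([-1.98987871e-04, -2.09739598e-04, -1.70150685e-03,  2.39222160e-04,
        1.17221568e-05, -8.32857835e-04]), 'joint_efforts': array([ 7.96782515e-04, -5.02104235e+01, -3.56877565e+01,  7.31785898e-02,
        2.90922186e-02, -1.36836752e-04]), 'tcp_pos': array([0.22728021, 0.63484566, 0.23744598]), 'tool_rot': array([ 0.69742905, -0.12112827,  0.12081347, -0.69593446]), 'contact_force': array([-0.01587225, -0.29122474, -0.04012131]), 'wrist_torque': array([-0.02672541, -0.01262397, -0.00558507]), 'finger_gap': 0.08802077431274313} 0.0187
top {'K': [[580.8362, 0.0, 315.6327], [0.0, 580.8362, 237.9775], [0.0, 0.0, 1.0]], 'world_to_cam': [[0.0099, -0.9997, 0.0208, -0.0319], [0.9902, 0.0127, 0.1388, -0.5205], [-0.139, 0.0192, 0.9901, -1.1359], [0.0, 0.0, 0.0, 1.0]]}
side {'K': [[531.2366, 0.0, 315.5462], [0.0, 531.2366, 235.1463], [0.0, 0.0, 1.0]], 'world_to_cam': [[-0.9927, -0.1198, -0.0112, 0.5176], [0.0765, -0.6997, 0.7104, -0.1044], [-0.0929, 0.7043, 0.7038, -1.0222], [0.0, 0.0, 0.0, 1.0]]}
{'K': array([[372.39779797,   0.        , 315.63714894],
       [  0.        , 372.39779797, 241.92278897],
       [  0.        ,   0.        ,   1.        ]]), 'T_tool_cam': array([[ 1.28769137e-04, -9.46443447e-01, -3.22869610e-01,
        -8.49073550e-02],
       [ 3.90318383e-04,  3.22869635e-01, -9.46443367e-01,
        -1.45616388e-01],
       [ 9.99999916e-01, -4.14924806e-06,  4.10989920e-04,
        -3.09080160e-04],
       [ 0.00000000e+00,  0.00000000e+00,  0.00000000e+00,
         1.00000000e+00]])}
```

View pics/top0.png

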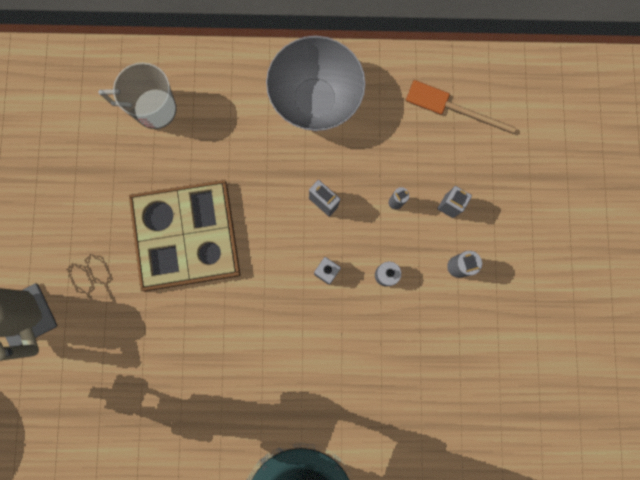

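View pics/side0.png

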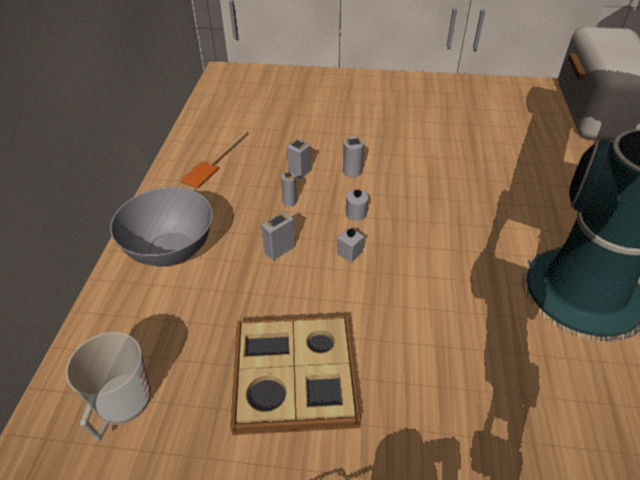

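Top view shows tins at oblong (324,197), small round (400,198), square (456,202) and big round (466,264), knob tins at (327,270) and (389,273). Wells are at big round (158,215), oblong (203,209), square (163,260) and small round (209,252). The side view agrees.

```bash
cat > h.py <<'E'
from workcell import r
import numpy as np,cv2
from scipy.spatial.transform import Rotation as R
def w2c(n,st=None):
    c=r.calibration(n)
    if n!="wrist": return c["K"],np.array(c["world_to_cam"])
    T=np.eye(4);T[:3,:3]=R.from_quat(st["tool_rot"]).as_matrix();T[:3,3]=st["tcp_pos"]
    return c["K"],np.linalg.inv(T@c["T_tool_cam"])
def cloud(n,d,st=None):
    K,W=w2c(n,st);v,u=np.mgrid[:480,:640]
    P=np.stack([(u-K[0,2])/K[0,0]*d,-(v-K[1,2])/K[1,1]*d,-d],-1)
    C=np.linalg.inv(W);X=P@C[:3,:3].T+C[:3,3];X[d<=0]=np.nan;return X
def rect(xy):
    (c,s,a)=cv2.minAreaRect((xy*1000).astype(np.float32)); return np.round(c,1),np.round(s,1),round(a,1)
E
python3 - <<'E'
from h import *
d=np.load("top_d.npy");X=cloud("top",d);z=X[...,2]
print("counter z",np.nanmedian(z[300:330,250:500]),"insert",np.nanmedian(z[230:234,150:165]), (d[150:300,250:500]==0).mean())
for n,(u,v,h) in dict(obl=(324,197,.084),sm=(400,198,.076),sq=(456,202,.08),big=(466,264,.086),ksq=(327,270,.05),kr=(389,273,.05)).items():
    s=np.s_[v-30:v+30,u-30:u+30];p=X[s].reshape(-1,3)
    q=p[(p[:,2]>h-.008)&(p[:,2]<h+.02)]
    print(n,len(q),rect(q[:,:2]),np.round(np.nanpercentile(q[:,2],[10,50,95]),4), q[:,:2].mean(0).round(4))
s=np.s_[170:300,120:250];p=X[s].reshape(-1,3);q=p[(p[:,2]>.02)&(p[:,2]<.036)];print("caddy",rect(q[:,:2]),len(q))
for n,(u,v) in dict(big=(158,215),obl=(203,209),sq=(163,260),sm=(209,252)).items():
    s=np.s_[v-22:v+22,u-22:u+22];p=X[s].reshape(-1,3);q=p[(p[:,2]<.019)&(p[:,2]>.006)]
    print(n,len(q),rect(q[:,:2]),np.median(q[:,2]),(q[:,:2].mean(0)*1000).round(1))
st=r.observe();print(R.from_quat(st["tool_rot"]).as_matrix().round(3))
E
```

```text
counter z 0.0005672234885478744 insert 0.02786571443791097 0.0037866666666666665
obl 469 (array([602. , -41.3]), array([59.9, 31.1]), 47.5) [0.0815 0.0852 0.0898] [ 0.6009 -0.0407]
sm 206 (array([ 604.8, -192.4]), array([29.9, 30.1]), 85.9) [0.0734 0.0777 0.0817] [ 0.6039 -0.1922]
sq 419 (array([ 598.1, -305.5]), array([39.9, 40.9]), 59.1) [0.0779 0.082  0.0863] [ 0.5971 -0.3046]
big 483 (array([ 471. , -321.9]), array([46.7, 47.4]), 14.5) [0.084  0.0877 0.0924] [ 0.4705 -0.321 ]
ksq 404 (array([456.7, -48.9]), array([39.8, 40.2]), 55.1) [0.0474 0.0508 0.0655] [ 0.4561 -0.0486]
kr 453 (array([ 452. , -171.3]), array([46.3, 46.5]), 86.9) [0.0478 0.0506 0.066 ] [ 0.4512 -0.1706]
caddy (array([527.8, 243. ]), array([201.2, 201. ]), 10.2) 6774
big 709 (array([563. , 298.1]), array([80.9, 85.9]), 85.8) 0.013835588867515236 [566.8 298.8]
obl 791 (array([578.9, 206.8]), array([83.7, 90.6]), 6.1) 0.013646544425272467 [582.6 206.7]
sq 737 (array([475.6, 280.9]), array([84.8, 86.9]), 89.7) 0.013734710699744967 [475.  282.3]
sm 427 (array([494. , 191.3]), array([89.5, 85.9]), 0.6) 0.013597319682296272 [491.6 190.7]
[[ 0.941 -0.001  0.337]
 [-0.337 -0.002  0.941]
 [-0.    -1.    -0.002]]
```

```bash
cat >> h.py <<'E'
def go(x,y,z,phi=None):
    "shift in tool mm (from now) to TCP target in mm; phi = wanted world angle of jaw axis (mod 180)"
    s=r.observe();M=R.from_quat(s["tool_rot"]).as_matrix();p=s["tcp_pos"]*1000
    f=np.degrees(np.arctan2(M[1,2],M[0,2]));dz=(np.array([x,y,z])-p)@M
    yaw=None if phi is None else -((phi-f+90)%180-90)
    print("t",round(s["clock"],2),"tcp",p.round(1),"phi",f.round(1),"q1,q6",np.degrees(s["joint_pos"][[0,5]]).round(),"SHIFT",dz.round(1),"YAW",yaw and round(yaw,1),"rows",np.linalg.norm(dz)/41.7)
E
python3 - <<'E'
from h import *
for n in ("top","side"):
    d=np.load(n+"_d.npy");p=np.load(n+"_p.npy");X=cloud(n,d)
    m=((X[...,2]<.022)&(X[...,2]>.008)&(np.hypot(X[...,0]-.528,X[...,1]-.243)<.115)&(p.max(-1)<75)).astype(np.uint8)
    k,l,s,c=cv2.connectedComponentsWithStats(m)
    for i in range(1,k):
        if s[i,4]>150:
            q=X[l==i];print(n,c[i].round(),s[i,4],rect(q[:,:2]),(q[:,:2].mean(0)*1000).round(1))
go(602,-41.3,200,137.5)
E
```

```text
top [202. 208.] 669 (array([582.6, 208.6]), array([71.9, 42.2]), 9.6) [582.6 208.6]
top [157. 216.] 629 (array([566.2, 300.2]), array([55.6, 58.9]), 59.5) [566.3 300.5]
top [208. 253.] 342 (array([490.8, 192.7]), array([42.6, 41.6]), 46.2) [490.5 192.6]
top [163. 260.] 624 (array([474.8, 283.8]), array([52.2, 51.3]), 9.6) [475.  284.1]
side [266. 346.] 697 (array([582.4, 203.5]), array([74.9, 35.9]), 7.3) [583.1 203.4]
side [320. 344.] 327 (array([491.1, 187.5]), array([39.8, 35.6]), 28.3) [491.3 187.4]
side [323. 392.] 851 (array([474.7, 278.9]), array([54.3, 48.1]), 8.8) [475.2 279.3]
side [265. 395.] 891 (array([567.1, 294.6]), array([55.6, 55.8]), 56.4) [567.1 295.2]
t 0.1 tcp [227.3 634.9 237.5] phi 70.3 q1,q6 [68. -2.] SHIFT [ 580.7   38.5 -510.3] YAW -67.2 rows 18.561381805440888
```

```bash
python3 -m crank '[{"xyz":[290,0,-255],"yaw":65},{"xyz":[290,0,-255],"yaw":65},{"xyz":[290,0,-255],"yaw":65},{"xyz":[290,0,-255],"yaw":65},{"xyz":[290,0,-255],"yaw":65},{"xyz":[290,0,-255],"yaw":65},{"xyz":[290,0,-255],"yaw":65},{"xyz":[290,0,-255],"yaw":65},{"xyz":[290,0,-255],"yaw":65},{"xyz":[290,0,-255],"yaw":65}]' 70 20; python3 -c "
from h import *
go(602,-41.3,160,-42.5)"
```

```text
clock: 0.93
tcp_pos: [0.4162, 0.2931, 0.2384]
tool_rot: [0.521, -0.478, 0.479, -0.52]
contact_force: [-0.9, -0.2, 0.3]
finger_gap: 0.0701
t 0.93 tcp [416.2 293.1 238.4] phi 4.8 q1,q6 [32. 28.] SHIFT [348.7  79.3 156.9] YAW 47.3 rows 9.36481042724334
```

```bash
python3 -m crank '[{"xyz":[349,79,157],"yaw":47.3},{"xyz":[349,79,157],"yaw":47.3},{"xyz":[349,79,157],"yaw":47.3},{"xyz":[349,79,157],"yaw":47.3},{"xyz":[349,79,157],"yaw":47.3},{"xyz":[349,79,157],"yaw":47.3},{"xyz":[349,79,157],"yaw":47.3},{"xyz":[349,79,157],"yaw":47.3},{"xyz":[349,79,157],"yaw":47.3},{"xyz":[349,79,157],"yaw":47.3}]' ; python3 - <<'E'
from h import *
go(602,-41.3,40,-42.5)
st=r.observe();p,d=r.snapshot("wrist");cv2.imwrite("pics/w1.png",p[:,:,::-1]);X=cloud("wrist",d,st)
q=X.reshape(-1,3);q=q[(q[:,2]>.076)&(q[:,2]<.1)&(np.hypot(q[:,0]-.602,q[:,1]+.041)<.06)];print(len(q),rect(q[:,:2]),np.percentile(q[:,2],[5,50,95]))
E
```

```text
clock: 1.77
tcp_pos: [0.6044, -0.0391, 0.158]
tool_rot: [0.288, -0.646, 0.646, -0.287]
contact_force: [0.2, 0.4, -0.6]
finger_gap: 0.0699
t 1.77 tcp [604.4 -39.1 158. ] phi -42.1 q1,q6 [-6. 36.] SHIFT [  3.1 118.   -0.4] YAW 0.4 rows 2.8303002096855536
4119 (array([601.1, -39.3]), array([59.4, 30.1]), 47.7) [0.08144708 0.08397226 0.08750362]
```

View pics/w1.png

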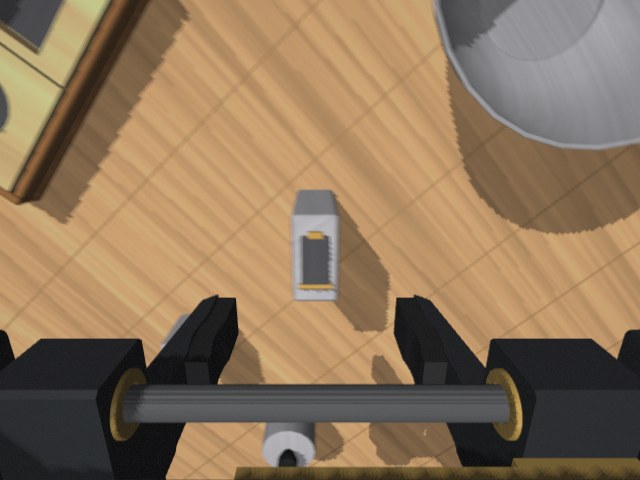

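Close-up: the oblong tin sits at (316,245) between the fingers with its flap closed, at 47.7° and about (601,-39). That agrees with the top camera.

```bash
python3 -m crank '[{"xyz":[2,40,-2],"yaw":0},{"xyz":[2,80,-2],"yaw":0},{"xyz":[2,105,-2],"yaw":0},{"xyz":[2,118,-2],"yaw":0},{"xyz":[2,118,-2],"yaw":0}]'; python3 -m crank '[{"xyz":[0,0,0],"yaw":0},{"xyz":[0,0,0],"yaw":0},{"xyz":[0,0,0],"yaw":0},{"xyz":[0,0,0],"yaw":0},{"xyz":[0,0,0],"yaw":0},{"xyz":[0,0,0],"yaw":0},{"xyz":[0,0,0],"yaw":0},{"xyz":[0,0,0],"yaw":0}]' 20 25
```

```text
clock: 2.23
tcp_pos: [0.5968, -0.0339, 0.0379]
tool_rot: [-0.29, 0.647, -0.644, 0.286]
contact_force: [-0.5, -1.0, 0.0]
finger_gap: 0.07
clock: 2.9
tcp_pos: [0.6011, -0.0356, 0.0427]
tool_rot: [0.287, -0.646, 0.646, -0.288]
contact_force: [-0.8, -0.3, 4.2]
finger_gap: 0.0302
```

```bash
python3 -m crank '[{"xyz":[0,-25,0],"yaw":0},{"xyz":[0,-60,0],"yaw":0},{"xyz":[0,-100,0],"yaw":0},{"xyz":[0,-130,0],"yaw":0},{"xyz":[0,-130,0],"yaw":0}]'; python3 -c "
from h import *
go(582,206,160,-80.4)"
```

```text
clock: 3.32
tcp_pos: [0.605, -0.036, 0.1797]
tool_rot: [0.284, -0.644, 0.648, -0.291]
contact_force: [1.1, -0.5, 0.6]
finger_gap: 0.03
t 3.32 tcp [605.  -36.  179.7] phi -42.0 q1,q6 [-6. 36.] SHIFT [-164.3   19.1 -179.2] YAW 38.4 rows 5.848036135376902
```

```bash
python3 -m crank '[{"xyz":[-27,5,-30],"yaw":6},{"xyz":[-54,10,-60],"yaw":13},{"xyz":[-82,15,-90],"yaw":20},{"xyz":[-110,19,-120],"yaw":27},{"xyz":[-140,19,-150],"yaw":33},{"xyz":[-164,19,-179],"yaw":38.2},{"xyz":[-164,19,-179],"yaw":38.2},{"xyz":[-164,19,-179],"yaw":38.2},{"xyz":[-164,19,-179],"yaw":38.2}]'; python3 - <<'E'
from h import *
go(582,206,55,-80.4)
st=r.observe();p,d=r.snapshot("wrist");cv2.imwrite("pics/w2.png",p[:,:,::-1])
go(582,206,55,-80.4)
E
```

```text
clock: 4.07
tcp_pos: [0.5763, 0.206, 0.1516]
tool_rot: [0.062, -0.704, 0.705, -0.061]
contact_force: [-0.2, -0.6, 0.2]
finger_gap: 0.0297
t 4.07 tcp [576.3 206.  151.6] phi -80.1 q1,q6 [17. 97.] SHIFT [-5.8 96.6  0.9] YAW 0.3 rows 2.319970605053791
t 4.12 tcp [576.6 205.2 151.8] phi -80.2 q1,q6 [17. 97.] SHIFT [-5.6 96.8  0. ] YAW 0.2 rows 2.3247998190490446
```

View pics/w2.png

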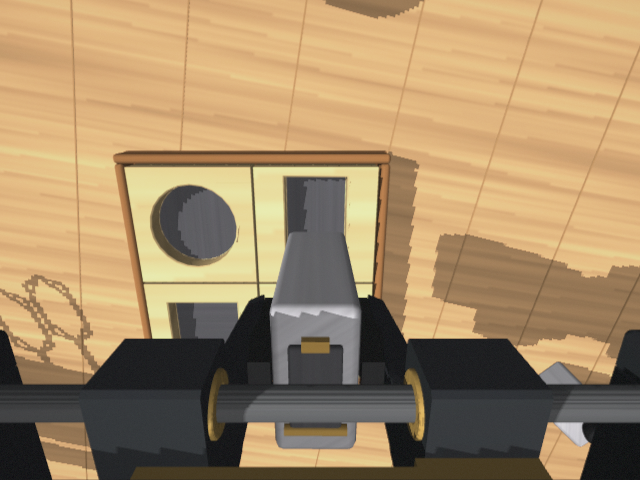

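The tin is held squarely, and its sides line up with the oblong well (315,205). I'll lower it now.

```bash
python3 -m crank '[{"xyz":[-8,15,0],"yaw":0},{"xyz":[-8,45,0],"yaw":0},{"xyz":[-8,70,0],"yaw":0},{"xyz":[-8,85,0],"yaw":0},{"xyz":[-8,92,0],"yaw":0},{"xyz":[-8,95,0],"yaw":0},{"xyz":[-8,95,0],"yaw":0},{"xyz":[-8,95,0],"yaw":0}]'; python3 -c "
from h import *
go(584,206,55,-80.4)"
```

```text
clock: 4.78
tcp_pos: [0.5861, 0.2071, 0.0589]
tool_rot: [-0.059, 0.705, -0.704, 0.061]
contact_force: [-1.0, -0.5, -1.1]
finger_gap: 0.0296
t 4.78 tcp [586.1 207.1  58.9] phi -80.2 q1,q6 [17. 97.] SHIFT [2.2 3.9 0.7] YAW 0.2 rows 0.10872735250322715
```

```bash
python3 -m crank '[{"xyz":[2,2,0],"yaw":0},{"xyz":[2,3,0],"yaw":0},{"xyz":[2,3,0],"yaw":0}]'; python3 -m crank '[{"xyz":[0,0,0],"yaw":0},{"xyz":[0,0,0],"yaw":0},{"xyz":[0,0,0],"yaw":0},{"xyz":[0,0,0],"yaw":0},{"xyz":[0,0,0],"yaw":0}]' 56 ; python3 -m crank '[{"xyz":[0,-20,0],"yaw":0},{"xyz":[0,-50,0],"yaw":0},{"xyz":[0,-90,0],"yaw":0},{"xyz":[0,-125,0],"yaw":0},{"xyz":[0,-125,0],"yaw":0},{"xyz":[0,-125,0],"yaw":0}]' 56; python3 - <<'E'
from h import *
go(598,-305.5,160,-31)
p,d=r.snapshot("top");cv2.imwrite("pics/t2.png",cv2.resize(p[150:310,100:500,::-1],(800,320)));X=cloud("top",d).reshape(-1,3)
q=X[(X[:,2]>.08)&(X[:,2]<.11)&(np.hypot(X[:,0]-.582,X[:,1]-.206)<.05)];print(len(q),len(q) and rect(q[:,:2]),len(q) and np.percentile(q[:,2],[5,50,95]))
E
```

```text
clock: 5.03
tcp_pos: [0.5837, 0.2074, 0.0558]
tool_rot: [-0.06, 0.705, -0.704, 0.061]
contact_force: [0.3, -0.5, 0.7]
finger_gap: 0.0297
clock: 5.45
tcp_pos: [0.5829, 0.2073, 0.0547]
tool_rot: [-0.06, 0.705, -0.705, 0.06]
contact_force: [0.7, -0.1, 0.6]
finger_gap: 0.056
clock: 5.95
tcp_pos: [0.5852, 0.2079, 0.1834]
tool_rot: [-0.058, 0.705, -0.704, 0.063]
contact_force: [-1.2, -0.4, -0.3]
finger_gap: 0.0559
t 5.95 tcp [585.2 207.9 183.4] phi -80.2 q1,q6 [17. 97.] SHIFT [ 75.   22.5 508.1] YAW -49.2 rows 12.329302911472427
167 (array([582.1, 196.6]), array([59.7, 13. ]), 9.4) [0.0863787  0.0973635  0.10215581]
```

View pics/t2.png

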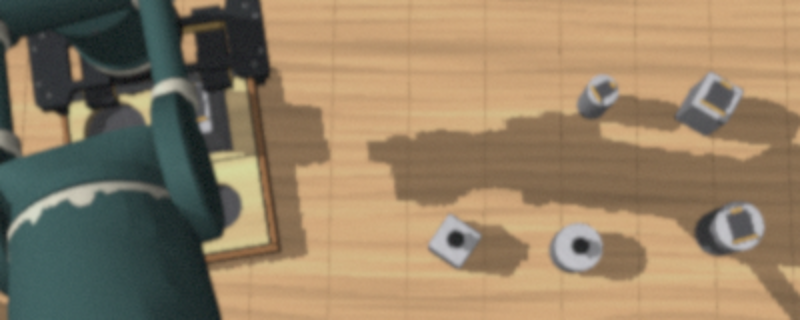

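Oblong tin stands in its well: its top is at 97 mm, and 84+13 is expected. Now the square tin.

```bash
python3 -m crank '[{"xyz":[46,0,310],"yaw":-30},{"xyz":[46,0,310],"yaw":-30},{"xyz":[46,0,310],"yaw":-30},{"xyz":[46,0,310],"yaw":-30},{"xyz":[46,0,310],"yaw":-30},{"xyz":[46,0,310],"yaw":-30},{"xyz":[46,0,310],"yaw":-30},{"xyz":[46,0,310],"yaw":-30},{"xyz":[46,0,310],"yaw":-30}]' 70; python3 -c "
from h import *
go(598,-305.5,160,-31)"
```

```text
clock: 6.75
tcp_pos: [0.5887, -0.1113, 0.177]
tool_rot: [0.241, -0.665, 0.665, -0.238]
contact_force: [0.6, 0.1, -0.6]
finger_gap: 0.0696
t 6.75 tcp [ 588.7 -111.3  177. ] phi -50.5 q1,q6 [-13.  38.] SHIFT [116.3  17.3 155.7] YAW -19.5 rows 4.679303406718463
```

```bash
python3 -m crank '[{"xyz":[116,17,156],"yaw":-19.5},{"xyz":[116,17,156],"yaw":-19.5},{"xyz":[116,17,156],"yaw":-19.5},{"xyz":[116,17,156],"yaw":-19.5},{"xyz":[116,17,156],"yaw":-19.5},{"xyz":[116,17,156],"yaw":-19.5},{"xyz":[116,17,156],"yaw":-19.5},{"xyz":[116,17,156],"yaw":-19.5}]'; python3 - <<'E'
from h import *
st=r.observe();p,d=r.snapshot("wrist");cv2.imwrite("pics/w3.png",p[:,:,::-1]);X=cloud("wrist",d,st)
q=X.reshape(-1,3);q=q[(q[:,2]>.073)&(q[:,2]<.095)&(np.hypot(q[:,0]-.598,q[:,1]+.3055)<.045)];c=rect(q[:,:2]);print(len(q),c,np.percentile(q[:,2],[5,50,95]))
go(*c[0],40,-31)
E
```

```text
clock: 7.42
tcp_pos: [0.6002, -0.2989, 0.1606]
tool_rot: [-0.35, 0.616, -0.613, 0.349]
contact_force: [0.4, -0.1, -0.0]
finger_gap: 0.0702
3463 (array([ 597.2, -304.6]), array([39.8, 40. ]), 59.4) [0.07711739 0.08032177 0.08368893]
t 7.47 tcp [ 600.5 -298.4  161.1] phi -30.7 q1,q6 [-29.   2.] SHIFT [  7.1 121.1   0.7] YAW 0.3 rows 2.9097449733675416
```

```bash
python3 -m crank '[{"xyz":[7,40,0],"yaw":0},{"xyz":[7,80,0],"yaw":0},{"xyz":[7,107,0],"yaw":0},{"xyz":[7,120,0],"yaw":0},{"xyz":[7,120,0],"yaw":0},{"xyz":[7,120,0],"yaw":0}]'; python3 -m crank '[{"xyz":[0,0,0],"yaw":0},{"xyz":[0,0,0],"yaw":0},{"xyz":[0,0,0],"yaw":0},{"xyz":[0,0,0],"yaw":0},{"xyz":[0,0,0],"yaw":0},{"xyz":[0,0,0],"yaw":0},{"xyz":[0,0,0],"yaw":0},{"xyz":[0,0,0],"yaw":0}]' 30 25;  python3 -m crank '[{"xyz":[0,-25,0],"yaw":0},{"xyz":[0,-60,0],"yaw":0},{"xyz":[0,-100,0],"yaw":0},{"xyz":[0,-135,0],"yaw":0},{"xyz":[0,-135,0],"yaw":0}]';python3 -c "
from h import *
go(475,281.5,160,9.6)"
```

```text
clock: 7.97
tcp_pos: [0.5977, -0.305, 0.0427]
tool_rot: [-0.35, 0.615, -0.614, 0.35]
contact_force: [-0.3, 0.0, 0.4]
finger_gap: 0.0701
clock: 8.63
tcp_pos: [0.5981, -0.3066, 0.0441]
tool_rot: [0.349, -0.614, 0.615, -0.35]
contact_force: [-1.2, 1.7, 5.6]
finger_gap: 0.0396
clock: 9.05
tcp_pos: [0.6021, -0.3088, 0.1873]
tool_rot: [0.347, -0.61, 0.619, -0.352]
contact_force: [0.9, -0.2, 0.0]
finger_gap: 0.0398
t 9.05 tcp [ 602.1 -308.8  187.3] phi -30.7 q1,q6 [-29.   1.] SHIFT [-442.6   21.5 -411. ] YAW -40.3 rows 14.494872864051407
```

```bash
python3 -m crank '[{"xyz":[-22,0,-20],"yaw":-3},{"xyz":[-50,0,-46],"yaw":-8},{"xyz":[-78,0,-72],"yaw":-12},{"xyz":[-106,0,-98],"yaw":-16},{"xyz":[-134,0,-124],"yaw":-20},{"xyz":[-162,0,-150],"yaw":-24},{"xyz":[-190,0,-176],"yaw":-28},{"xyz":[-218,0,-202],"yaw":-32},{"xyz":[-246,0,-228],"yaw":-36},{"xyz":[-274,0,-254],"yaw":-40}]'; python3 -c "
from h import *
go(475,281.5,165,9.6)"
```

```text
clock: 9.88
tcp_pos: [0.5178, 0.0606, 0.1769]
tool_rot: [0.54, -0.457, 0.457, -0.539]
contact_force: [0.6, -0.6, -1.2]
finger_gap: 0.0401
t 9.88 tcp [517.8  60.6 176.9] phi 9.5 q1,q6 [ 4. -6.] SHIFT [-225.    11.9   -5.8] YAW -0.1 rows 5.404567687762064
```

```bash
python3 -m crank '[{"xyz":[-40,0,-1],"yaw":0},{"xyz":[-80,0,-2],"yaw":0},{"xyz":[-120,4,-3],"yaw":0},{"xyz":[-160,8,-4],"yaw":0},{"xyz":[-200,12,-5],"yaw":0},{"xyz":[-225,12,-6],"yaw":0},{"xyz":[-225,12,-6],"yaw":0},{"xyz":[-225,12,-6],"yaw":0}]'; python3 - <<'E'
from h import *
st=r.observe();p,d=r.snapshot("wrist");cv2.imwrite("pics/w4.png",p[:,:,::-1])
go(475,281.5,57,9.6)
E
```

```text
clock: 10.55
tcp_pos: [0.4758, 0.281, 0.1647]
tool_rot: [0.54, -0.457, 0.457, -0.539]
contact_force: [-0.5, 0.1, -1.2]
finger_gap: 0.0401
t 10.6 tcp [476.2 279.9 164.9] phi 9.4 q1,q6 [28. 19.] SHIFT [ -1.9 107.9  -0.8] YAW -0.2 rows 2.5868710678932416
```

View pics/w4.png

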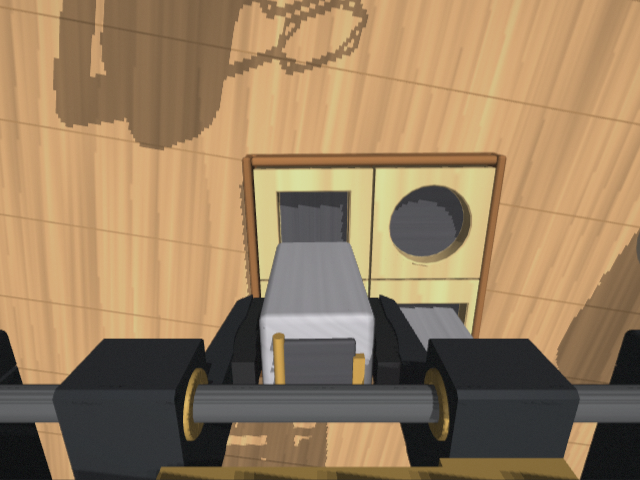

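The square tin is aligned with the square well (314,220), so I'll lower it.

```bash
python3 -m crank '[{"xyz":[-2,20,0],"yaw":0},{"xyz":[-2,55,0],"yaw":0},{"xyz":[-2,82,0],"yaw":0},{"xyz":[-2,96,0],"yaw":0},{"xyz":[-2,102,0],"yaw":0},{"xyz":[-2,105,0],"yaw":0},{"xyz":[-2,106,0],"yaw":0},{"xyz":[-2,106,0],"yaw":0}]'; python3 -c "
from h import *
go(475,281.5,57,9.6);print(r.observe()['contact_force'])"
```

```text
clock: 11.27
tcp_pos: [0.4776, 0.282, 0.0608]
tool_rot: [-0.538, 0.458, -0.458, 0.539]
contact_force: [-0.1, -0.2, -1.2]
finger_gap: 0.04
t 11.27 tcp [477.6 282.   60.8] phi 9.3 q1,q6 [28. 19.] SHIFT [ 0.   3.8 -2.6] YAW -0.3 rows 0.11066121234448568
[-0.09264143 -0.2372685  -1.22973399]
```

```bash
python3 -m crank '[{"xyz":[0,2,-2],"yaw":0},{"xyz":[0,3,-2],"yaw":0},{"xyz":[0,3,-2],"yaw":0}]'; python3 -m crank '[{"xyz":[0,0,0],"yaw":0},{"xyz":[0,0,0],"yaw":0},{"xyz":[0,0,0],"yaw":0},{"xyz":[0,0,0],"yaw":0},{"xyz":[0,0,0],"yaw":0}]' 64 ; python3 -m crank '[{"xyz":[0,-20,0],"yaw":0},{"xyz":[0,-50,0],"yaw":0},{"xyz":[0,-90,0],"yaw":0},{"xyz":[0,-125,0],"yaw":0},{"xyz":[0,-125,0],"yaw":0},{"xyz":[0,-125,0],"yaw":0}]'; python3 - <<'E'
from h import *
go(471,-322,165,-30)
go(604,-192,165,-15)
E
```

```text
clock: 11.52
tcp_pos: [0.4747, 0.282, 0.0574]
tool_rot: [-0.539, 0.458, -0.458, 0.539]
contact_force: [0.5, 0.2, -1.0]
finger_gap: 0.0402
clock: 11.93
tcp_pos: [0.4746, 0.2819, 0.0569]
tool_rot: [-0.539, 0.458, -0.458, 0.539]
contact_force: [-0.6, 0.6, 0.7]
finger_gap: 0.0641
clock: 12.43
tcp_pos: [0.4765, 0.2829, 0.185]
tool_rot: [-0.537, 0.457, -0.459, 0.541]
contact_force: [0.2, 1.1, -0.1]
finger_gap: 0.0638
t 12.43 tcp [476.5 282.9 185. ] phi 9.3 q1,q6 [28. 19.] SHIFT [ 596.    18.1 -103.3] YAW 39.3 rows 14.513426827491886
t 12.43 tcp [476.5 282.9 185. ] phi 9.3 q1,q6 [28. 19.] SHIFT [489.3  19.3  48.9] YAW 24.3 rows 11.800652644156349
```

```bash
python3 -m crank '[{"xyz":[325,12,33],"yaw":0},{"xyz":[325,12,33],"yaw":0},{"xyz":[325,12,33],"yaw":0},{"xyz":[325,12,33],"yaw":0},{"xyz":[325,12,33],"yaw":0},{"xyz":[325,12,33],"yaw":0},{"xyz":[325,12,33],"yaw":0},{"xyz":[325,12,33],"yaw":0},{"xyz":[325,12,33],"yaw":0}]' 60; python3 -m crank '[{"xyz":[164,7,16],"yaw":0},{"xyz":[164,7,16],"yaw":0},{"xyz":[164,7,16],"yaw":0},{"xyz":[164,7,16],"yaw":0},{"xyz":[164,7,16],"yaw":0},{"xyz":[164,7,16],"yaw":0},{"xyz":[164,7,16],"yaw":0}]'; python3 - <<'E'
from h import *
st=r.observe();p,d=r.snapshot("wrist");cv2.imwrite("pics/w5.png",p[:,:,::-1]);X=cloud("wrist",d,st)
q=X.reshape(-1,3);q=q[(q[:,2]>.069)&(q[:,2]<.09)&(np.hypot(q[:,0]-.604,q[:,1]+.192)<.045)];c=rect(q[:,:2]);print(len(q),c,np.percentile(q[:,2],[5,50,95]))
go(*c[0],38)
E
```

```text
clock: 13.18
tcp_pos: [0.5594, -0.0392, 0.1673]
tool_rot: [0.539, -0.459, 0.459, -0.537]
contact_force: [0.2, 0.7, 0.1]
finger_gap: 0.0599
clock: 13.77
tcp_pos: [0.6006, -0.1919, 0.1607]
tool_rot: [0.539, -0.459, 0.457, -0.538]
contact_force: [-0.8, -0.2, 0.0]
finger_gap: 0.0601
1735 (array([ 603.1, -191.6]), array([31.4, 31.2]), 40.0) [0.0734866  0.07606847 0.07962443]
t 13.82 tcp [ 600.8 -191.3  161.2] phi 9.3 q1,q6 [-20. -29.] SHIFT [  0.9 123.2   2.5] YAW None rows 2.9545933392622628
```

```bash
python3 -m crank '[{"xyz":[1,40,2],"yaw":0},{"xyz":[1,80,2],"yaw":0},{"xyz":[1,108,2],"yaw":0},{"xyz":[1,122,2],"yaw":0},{"xyz":[1,122,2],"yaw":0},{"xyz":[1,122,2],"yaw":0}]'; python3 -m crank '[{"xyz":[0,0,0],"yaw":0},{"xyz":[0,0,0],"yaw":0},{"xyz":[0,0,0],"yaw":0},{"xyz":[0,0,0],"yaw":0},{"xyz":[0,0,0],"yaw":0},{"xyz":[0,0,0],"yaw":0},{"xyz":[0,0,0],"yaw":0},{"xyz":[0,0,0],"yaw":0}]' 22 25;  python3 -m crank '[{"xyz":[0,-25,0],"yaw":0},{"xyz":[0,-60,0],"yaw":0},{"xyz":[0,-100,0],"yaw":0},{"xyz":[0,-135,0],"yaw":0},{"xyz":[0,-135,0],"yaw":0}]';python3 -c "
from h import *
go(491,190,170,9.6)"
```

```text
clock: 14.32
tcp_pos: [0.6037, -0.1922, 0.0406]
tool_rot: [0.539, -0.458, 0.457, -0.539]
contact_force: [0.1, -0.6, -0.4]
finger_gap: 0.0602
clock: 14.98
tcp_pos: [0.6049, -0.1941, 0.0422]
tool_rot: [-0.539, 0.457, -0.459, 0.539]
contact_force: [-1.9, -0.1, 5.5]
finger_gap: 0.0312
clock: 15.4
tcp_pos: [0.6088, -0.1953, 0.185]
tool_rot: [-0.537, 0.453, -0.463, 0.541]
contact_force: [1.0, -0.2, -0.2]
finger_gap: 0.031
t 15.4 tcp [ 608.8 -195.3  185. ] phi 9.3 q1,q6 [-20. -29.] SHIFT [-399.4   11.5  -54.2] YAW -0.3 rows 9.66952587834451
```

```bash
python3 -m crank '[{"xyz":[-25,0,-3],"yaw":0},{"xyz":[-60,0,-8],"yaw":0},{"xyz":[-98,0,-13],"yaw":0},{"xyz":[-136,0,-18],"yaw":0},{"xyz":[-174,0,-23],"yaw":0},{"xyz":[-212,0,-29],"yaw":0},{"xyz":[-250,0,-34],"yaw":0},{"xyz":[-288,4,-39],"yaw":0},{"xyz":[-326,8,-44],"yaw":0},{"xyz":[-362,12,-49],"yaw":0}]'; python3 -m crank '[{"xyz":[-25,0,-4],"yaw":0},{"xyz":[-37,0,-5],"yaw":0},{"xyz":[-37,0,-5],"yaw":0},{"xyz":[-37,0,-5],"yaw":0}]'; python3 - <<'E'
from h import *
st=r.observe();p,d=r.snapshot("wrist");cv2.imwrite("pics/w6.png",p[:,:,::-1])
go(491,190,55,9.6)
E
```

```text
clock: 16.23
tcp_pos: [0.4958, 0.1574, 0.163]
tool_rot: [0.539, -0.458, 0.458, -0.539]
contact_force: [-0.5, 0.5, -0.9]
finger_gap: 0.0312
clock: 16.57
tcp_pos: [0.4861, 0.1914, 0.1633]
tool_rot: [0.54, -0.457, 0.457, -0.539]
contact_force: [-0.2, -0.8, -0.6]
finger_gap: 0.0309
t 16.62 tcp [486.4 190.8 163.5] phi 9.3 q1,q6 [19.  9.] SHIFT [  1.4 108.5   4.4] YAW -0.3 rows 2.6032709732071955
```

View pics/w6.png

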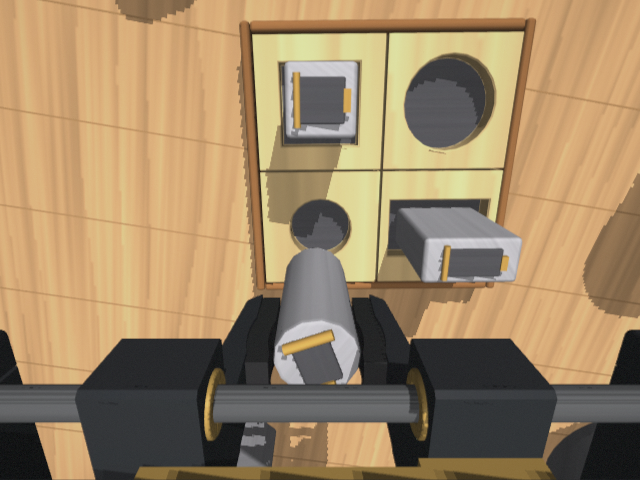

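Square and oblong tins stand in their wells. The small round tin is over its well (320,225), 4-5 mm off in z, which I'll correct while lowering.

```bash
python3 -m crank '[{"xyz":[1,20,4],"yaw":0},{"xyz":[1,55,4],"yaw":0},{"xyz":[1,82,4],"yaw":0},{"xyz":[1,96,4],"yaw":0},{"xyz":[1,102,4],"yaw":0},{"xyz":[1,105,4],"yaw":0},{"xyz":[1,106,4],"yaw":0},{"xyz":[1,106,4],"yaw":0},{"xyz":[1,107,4],"yaw":0},{"xyz":[1,107,4],"yaw":0}]'; python3 -c "
from h import *
go(491,190,55,9.6);print(r.observe()['contact_force'])"
```

```text
clock: 17.45
tcp_pos: [0.4914, 0.1914, 0.0579]
tool_rot: [-0.538, 0.457, -0.458, 0.54]
contact_force: [0.3, -0.7, -1.0]
finger_gap: 0.0314
t 17.45 tcp [491.4 191.4  57.9] phi 9.3 q1,q6 [19.  9.] SHIFT [ 1.3  2.9 -0.6] YAW -0.3 rows 0.07839837602373138
[ 0.34896794 -0.68091906 -1.02525903]
```

```bash
python3 -m crank '[{"xyz":[1,2,0],"yaw":0},{"xyz":[1,2,0],"yaw":0}]'; python3 -m crank '[{"xyz":[0,0,0],"yaw":0},{"xyz":[0,0,0],"yaw":0},{"xyz":[0,0,0],"yaw":0},{"xyz":[0,0,0],"yaw":0},{"xyz":[0,0,0],"yaw":0}]' 56 ; python3 -m crank '[{"xyz":[0,-20,0],"yaw":0},{"xyz":[0,-50,0],"yaw":0},{"xyz":[0,-90,0],"yaw":0},{"xyz":[0,-125,0],"yaw":0},{"xyz":[0,-125,0],"yaw":0},{"xyz":[0,-125,0],"yaw":0}]'; python3 - <<'E'
from h import *
go(471,-322,175,9.6)
E
```

```text
clock: 17.62
tcp_pos: [0.4911, 0.1903, 0.0553]
tool_rot: [-0.538, 0.457, -0.458, 0.539]
contact_force: [-0.4, 0.3, 0.2]
finger_gap: 0.0314
clock: 18.03
tcp_pos: [0.4904, 0.1902, 0.0547]
tool_rot: [0.539, -0.458, 0.458, -0.539]
contact_force: [0.3, 0.2, 0.2]
finger_gap: 0.0558
clock: 18.53
tcp_pos: [0.4926, 0.1909, 0.1828]
tool_rot: [-0.537, 0.457, -0.459, 0.541]
contact_force: [0.2, -0.6, -0.1]
finger_gap: 0.0562
t 18.53 tcp [492.6 190.9 182.8] phi 9.3 q1,q6 [18.  9.] SHIFT [ 502.6    6.7 -104.3] YAW -0.3 rows 12.311172500290912
```

```bash
python3 -m crank '[{"xyz":[330,0,-70],"yaw":0},{"xyz":[330,0,-70],"yaw":0},{"xyz":[330,0,-70],"yaw":0},{"xyz":[330,0,-70],"yaw":0},{"xyz":[330,0,-70],"yaw":0},{"xyz":[330,0,-70],"yaw":0},{"xyz":[330,0,-70],"yaw":0},{"xyz":[330,0,-70],"yaw":0},{"xyz":[330,0,-70],"yaw":0}]' 80; python3 -m crank '[{"xyz":[172,7,-34],"yaw":0},{"xyz":[172,7,-34],"yaw":0},{"xyz":[172,7,-34],"yaw":0},{"xyz":[172,7,-34],"yaw":0},{"xyz":[172,7,-34],"yaw":0},{"xyz":[172,7,-34],"yaw":0},{"xyz":[172,7,-34],"yaw":0}]'; python3 - <<'E'
from h import *
st=r.observe();p,d=r.snapshot("wrist");cv2.imwrite("pics/w7.png",p[:,:,::-1]);X=cloud("wrist",d,st)
q=X.reshape(-1,3);q=q[(q[:,2]>.079)&(q[:,2]<.1)&(np.hypot(q[:,0]-.471,q[:,1]+.322)<.045)];c=rect(q[:,:2]);print(len(q),c,np.percentile(q[:,2],[5,50,95]))
go(*c[0],42)
E
```

```text
clock: 19.28
tcp_pos: [0.473, -0.1522, 0.1778]
tool_rot: [0.539, -0.46, 0.459, -0.537]
contact_force: [0.0, -0.1, 0.3]
finger_gap: 0.0807
clock: 19.87
tcp_pos: [0.4681, -0.3209, 0.1708]
tool_rot: [-0.538, 0.46, -0.457, 0.539]
contact_force: [0.8, 0.3, 0.5]
finger_gap: 0.0798
3854 (array([ 469.2, -321.2]), array([46.7, 47.3]), 26.8) [0.08415876 0.0860905  0.08952538]
t 19.92 tcp [ 468.3 -320.2  171.2] phi 9.3 q1,q6 [-37. -46.] SHIFT [  1.5 129.2   0.9] YAW None rows 3.097888599224704
```

```bash
python3 -m crank '[{"xyz":[1,40,1],"yaw":0},{"xyz":[1,80,1],"yaw":0},{"xyz":[1,110,1],"yaw":0},{"xyz":[1,126,1],"yaw":0},{"xyz":[1,128,1],"yaw":0},{"xyz":[1,128,1],"yaw":0}]'; python3 -m crank '[{"xyz":[0,0,0],"yaw":0},{"xyz":[0,0,0],"yaw":0},{"xyz":[0,0,0],"yaw":0},{"xyz":[0,0,0],"yaw":0},{"xyz":[0,0,0],"yaw":0},{"xyz":[0,0,0],"yaw":0},{"xyz":[0,0,0],"yaw":0},{"xyz":[0,0,0],"yaw":0}]' 38 25;  python3 -m crank '[{"xyz":[0,-25,0],"yaw":0},{"xyz":[0,-60,0],"yaw":0},{"xyz":[0,-100,0],"yaw":0},{"xyz":[0,-140,0],"yaw":0},{"xyz":[0,-150,0],"yaw":0},{"xyz":[0,-150,0],"yaw":0}]';python3 -c "
from h import *
go(566.5,297,190,9.6)"
```

```text
clock: 20.42
tcp_pos: [0.4694, -0.3202, 0.0434]
tool_rot: [-0.539, 0.459, -0.456, 0.539]
contact_force: [0.0, -0.3, 0.7]
finger_gap: 0.08
clock: 21.08
tcp_pos: [0.4707, -0.3235, 0.0458]
tool_rot: [-0.539, 0.457, -0.458, 0.539]
contact_force: [-1.1, 1.0, 5.5]
finger_gap: 0.0468
clock: 21.58
tcp_pos: [0.4724, -0.3247, 0.1992]
tool_rot: [-0.539, 0.455, -0.461, 0.539]
contact_force: [0.7, 0.0, -1.2]
finger_gap: 0.0472
t 21.58 tcp [ 472.4 -324.7  199.2] phi 9.3 q1,q6 [-37. -46.] SHIFT [-598.4    6.7  193.2] YAW -0.3 rows 15.079698629600001
```

```bash
python3 -m crank '[{"xyz":[-22,0,7],"yaw":0},{"xyz":[-57,0,18],"yaw":0},{"xyz":[-94,0,30],"yaw":0},{"xyz":[-132,0,42],"yaw":0},{"xyz":[-170,0,54],"yaw":0},{"xyz":[-208,0,66],"yaw":0},{"xyz":[-246,0,79],"yaw":0},{"xyz":[-284,0,91],"yaw":0},{"xyz":[-322,0,104],"yaw":0},{"xyz":[-360,0,116],"yaw":0}]'; python3 -m crank '[{"xyz":[-38,0,12],"yaw":0},{"xyz":[-76,0,24],"yaw":0},{"xyz":[-114,0,36],"yaw":0},{"xyz":[-152,2,48],"yaw":0},{"xyz":[-190,4,61],"yaw":0},{"xyz":[-220,6,71],"yaw":0},{"xyz":[-238,7,77],"yaw":0},{"xyz":[-238,7,77],"yaw":0},{"xyz":[-238,7,77],"yaw":0}]'; python3 - <<'E'
from h import *
st=r.observe();p,d=r.snapshot("wrist");cv2.imwrite("pics/w8.png",p[:,:,::-1])
go(566.5,297,58,9.6)
E
```

```text
clock: 22.42
tcp_pos: [0.5245, 0.0529, 0.1913]
tool_rot: [0.54, -0.459, 0.457, -0.538]
contact_force: [1.0, 0.0, -1.3]
finger_gap: 0.0474
clock: 23.17
tcp_pos: [0.5626, 0.2981, 0.185]
tool_rot: [0.541, -0.458, 0.457, -0.538]
contact_force: [0.5, -0.5, -1.1]
finger_gap: 0.0472
t 23.22 tcp [562.9 297.2 185.6] phi 9.3 q1,q6 [26. 16.] SHIFT [  0.5 127.6   4. ] YAW -0.3 rows 3.0612730147744553
```

View pics/w8.png

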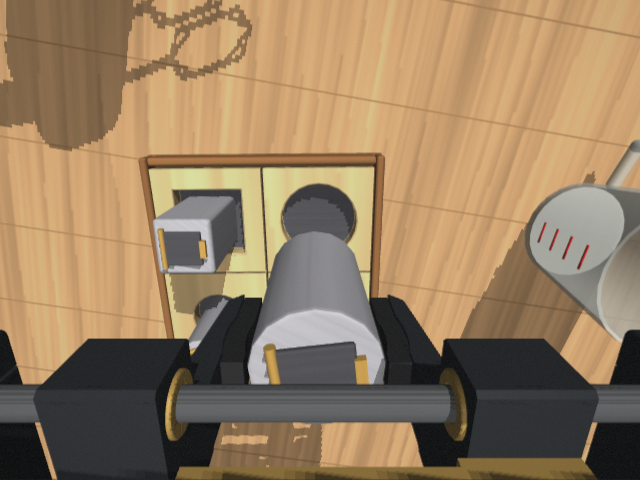

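Big round tin is over its well (318,215). I'll check mug clearance to the gripper body before lowering.

```bash
python3 - <<'E'
from h import *
X=cloud("top",np.load("top_d.npy"))[50:140,95:190].reshape(-1,3);q=X[X[:,2]>.03]
a=np.radians(9.6);u=np.array([np.cos(a),np.sin(a)]);v=np.array([-u[1],u[0]]);D=q[:,:2]-[.5665,.297]
m=abs(D@v)<.06;print("min ahead",(D@u)[m].min() if m.any() else None,(D@u).min(),"maxz",q[:,2].max(), np.hypot(*D.T).min())
E
python3 -m crank '[{"xyz":[0,0,4],"yaw":0},{"xyz":[0,10,4],"yaw":0}]'
```

```text
min ahead 0.1773714084058961 0.1773714084058961 maxz 0.11660133663424976 0.17813478477854452
clock: 23.38
tcp_pos: [0.5699, 0.2981, 0.1796]
tool_rot: [-0.537, 0.458, -0.459, 0.54]
contact_force: [1.6, 0.9, -1.0]
finger_gap: 0.0473
```

```bash
python3 -m crank '[{"xyz":[0,30,0],"yaw":0},{"xyz":[0,65,0],"yaw":0},{"xyz":[0,92,0],"yaw":0},{"xyz":[0,106,0],"yaw":0},{"xyz":[0,112,0],"yaw":0},{"xyz":[0,114,0],"yaw":0},{"xyz":[0,115,0],"yaw":0},{"xyz":[0,115,0],"yaw":0},{"xyz":[0,115,0],"yaw":0}]'; python3 -c "
from h import *
go(566.5,297,58.5,9.6)"
```

```text
clock: 24.13
tcp_pos: [0.5694, 0.2998, 0.0649]
tool_rot: [-0.538, 0.457, -0.458, 0.54]
contact_force: [-0.1, -0.7, -1.0]
finger_gap: 0.0472
t 24.13 tcp [569.4 299.8  64.9] phi 9.3 q1,q6 [26. 16.] SHIFT [ 2.3  6.3 -3.4] YAW -0.3 rows 0.18032433033711687
```

```bash
python3 -m crank '[{"xyz":[2,2,-2],"yaw":0},{"xyz":[2,4,-2],"yaw":0},{"xyz":[2,4,-2],"yaw":0},{"xyz":[2,4,-2],"yaw":0}]'; python3 -c "
from h import *
go(566.5,297,58.5,9.6)"
```

```text
clock: 24.47
tcp_pos: [0.5662, 0.2968, 0.0589]
tool_rot: [-0.539, 0.458, -0.458, 0.539]
contact_force: [-0.9, 0.5, -1.2]
finger_gap: 0.0469
t 24.47 tcp [566.2 296.8  58.9] phi 9.3 q1,q6 [25. 16.] SHIFT [-0.1  0.4  0.3] YAW -0.3 rows 0.01283123270021952
```

Release, rise, and move clear toward the start side so the top camera can see.

```bash
python3 -m crank '[{"xyz":[0,1,0],"yaw":0},{"xyz":[0,1,0],"yaw":0}]'; python3 -m crank '[{"xyz":[0,0,0],"yaw":0},{"xyz":[0,0,0],"yaw":0},{"xyz":[0,0,0],"yaw":0},{"xyz":[0,0,0],"yaw":0},{"xyz":[0,0,0],"yaw":0}]' 72 ; python3 -m crank '[{"xyz":[0,-20,0],"yaw":0},{"xyz":[0,-50,0],"yaw":0},{"xyz":[0,-90,0],"yaw":0},{"xyz":[0,-130,0],"yaw":0},{"xyz":[0,-150,0],"yaw":0},{"xyz":[0,-150,0],"yaw":0}]'; python3 -m crank '[{"xyz":[330,0,0],"yaw":0},{"xyz":[330,0,0],"yaw":0},{"xyz":[330,0,0],"yaw":0},{"xyz":[330,0,0],"yaw":0},{"xyz":[330,0,0],"yaw":0},{"xyz":[330,0,0],"yaw":0},{"xyz":[330,0,0],"yaw":0},{"xyz":[330,0,0],"yaw":0},{"xyz":[330,0,0],"yaw":0},{"xyz":[330,0,0],"yaw":0}]'; python3 - <<'E'
from h import *
o=[]
for n in ("top","side"):
    p,d=r.snapshot(n);X=cloud(n,d).reshape(-1,3);o.append(p[...,::-1])
    for k,(x,y,h) in dict(obl=(582,206,97),sq=(475,281.5,93),sm=(491,190,89),big=(566.5,297,99),kr=(452,-171,50),ks=(457,-49,50)).items():
        q=X[(abs(X[:,2]-h/1000-.002)<.008)&(np.hypot(X[:,0]-x/1000,X[:,1]-y/1000)<.042)];print(n,k,len(q),len(q) and rect(q[:,:2]),len(q) and np.median(q[:,2]).round(4))
a=cv2.resize(o[0][150:310,100:420],(640,320));b=cv2.resize(o[1][180:460,160:440],(280,280))
cv2.imwrite("pics/f.png",a);cv2.imwrite("pics/g.png",cv2.resize(b,(560,560)))
E
```

```text
clock: 24.63
tcp_pos: [0.5662, 0.2969, 0.0588]
tool_rot: [0.539, -0.458, 0.458, -0.539]
contact_force: [-2.7, -0.8, 4.6]
finger_gap: 0.0474
clock: 25.05
tcp_pos: [0.5663, 0.2968, 0.0576]
tool_rot: [0.539, -0.458, 0.458, -0.539]
contact_force: [-0.7, -0.4, -0.4]
finger_gap: 0.0721
clock: 25.55
tcp_pos: [0.57, 0.2986, 0.2154]
tool_rot: [-0.535, 0.456, -0.46, 0.543]
contact_force: [1.1, 1.0, 1.2]
finger_gap: 0.0721
clock: 26.38
tcp_pos: [0.619, -0.031, 0.2061]
tool_rot: [0.538, -0.46, 0.458, -0.538]
contact_force: [-0.5, 0.9, 0.3]
finger_gap: 0.0721
top obl 483 (array([581.4, 205.3]), array([61.4, 30.5]), 9.9) 0.098
top sq 444 (array([474.4, 280.6]), array([40.3, 40.4]), 10.1) 0.0948
top sm 218 (array([490.3, 190.6]), array([29.1, 31.1]), 0.6) 0.0904
top big 495 (array([566.1, 296.7]), array([47.1, 47.3]), 85.9) 0.1002
top kr 389 (array([ 451.6, -171.1]), array([46.3, 46. ]), 87.6) 0.0505
top ks 0 0 0
side obl 593 (array([581.4, 208.4]), array([59.2, 31.2]), 10.5) 0.0965
side sq 629 (array([474.2, 284.2]), array([40.6, 40.3]), 7.0) 0.0931
side sm 265 (array([490.7, 194.2]), array([31. , 30.5]), 27.6) 0.0887
side big 734 (array([566.1, 300. ]), array([46.7, 47.4]), 21.5) 0.099
side kr 240 (array([ 451.8, -166.2]), array([45.8, 47.5]), 1.3) 0.0484
side ks 260 (array([456.6, -45.9]), array([41.7, 40.8]), 57.1) 0.0485
```

View pics/f.png

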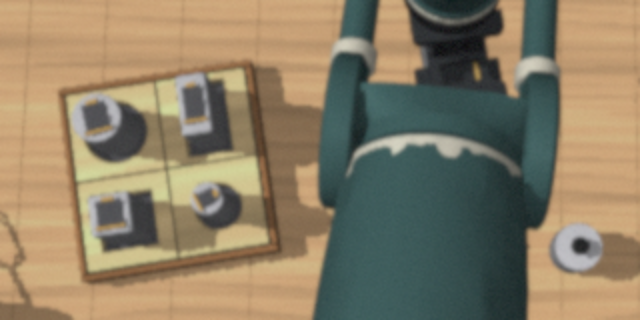

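View pics/g.png

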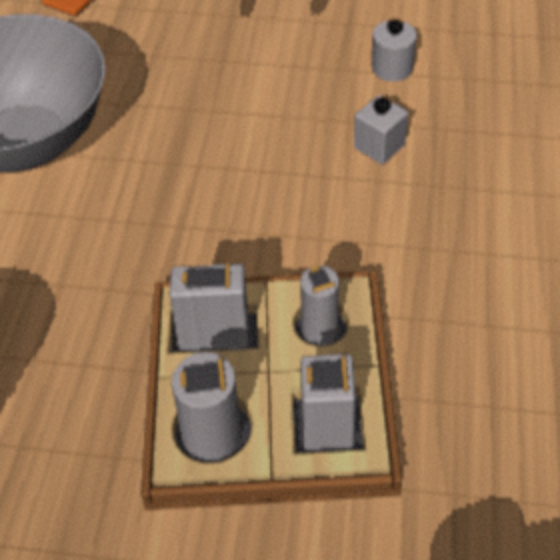

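Both views show all four tins upright in the right wells, with tops at the expected 97/93/89/99 mm. The knob tins have not moved.

```bash
python3 -c "
from workcell import r
print(r.finish_job(), r.observe()['clock'])"
```

```text
the job is handed in; nothing more can be done
the job is handed in; nothing more can be done
```

All four flap-lid tins are back in the caddy, each upright on the floor of its own well, and the job is handed in. I placed them in the order oblong, square, small round, big round. The last clock reading was 26.4 s, well inside the 106 s limit.

- **Final check:** both fixed cameras put the tin tops within 2 mm of the heights expected for standing on the well floors. The tin centres were within about 1.5 mm of the well centres by the top camera.
- **Knob tins:** the round one was seen unmoved by both cameras. The arm hid the square one from the top camera. The side camera showed it in place to within about 3 mm.
- **Disagreement:** the side camera read y values 3–5 mm higher than the top camera for most objects. I took this as calibration error, since the 8 mm well clearance covers it.
- **Forces and release:** no force reading above about 6 N. The gripper is empty and clear of everything.

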